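# Load the drying rack with a tray of pots

### The job

Pick up the tray with the three small pots standing on it, slide it into the side channels of the drying rack under the lamp bar, and push it gently all the way home, until it has pressed the red plunger at the back fully in and you feel it meet the black back stop; do not force that stop back on its springs. Then let go; keep all three pots standing on the tray and leave the jar and the bowl where they are.

Things in the scene. Friction and masses are not known exactly. Their poses are not given: they have to be found in the camera images.
- tray_handle (a point): Centre of the blue carrying bar over the middle of the loose plywood tray. Axes are the tray's: x points the way it goes in, z up. Board 200 (x) x 150 (y) x 8 mm, underside 55 mm below this point; with pots 0.45 to 0.85 kg. Bar 76 mm along x, 14 wide, 14 high, on posts at x = +-30 mm, 40 mm free under it. Starts flat on the table, left or right of the rack.
- tray_tab (a point): Centre of the yellow upright tab on a short tongue at the tray's near (-x) end: 14 mm (x) x 28 mm (y) x 35 mm high, top 43 mm and centre 26 mm above the tray's underside; 120 mm from the bar's centre along -x. Same axes as the tray. Meant for pinching across its 28 mm width from above to push the tray home.
- pot0_mid (a point): Half height of the terracotta pot, 38 mm across at most, 30 mm across its foot, 42 mm high, 60 g, z up its axis. Stands loose on the tray's far (+x) left part, about 55 mm ahead of and 36 mm beside the bar's centre.
- pot1_mid (a point): Half height of the white pot, same shape; on the tray's far right part, about 55 mm ahead of and 36 mm beside the bar's centre.
- pot2_mid (a point): Half height of the blue pot, same shape; on the tray's near left part, about 52 mm behind and 34 mm beside the bar's centre.
- rack: Fixed aluminium rack, open on top. Origin on the table on its centre line below the lamp bar; x is the way the tray is pushed, z up. Two channels, x = -110 to +210 mm: ledge tops 45 mm above the table, |y| 58.5 to 77.5 mm, where the side walls (66 mm high) stand: 2.5 mm play each side of the tray. From x = -60 mm lips at |y| over 67.5 mm cover the channels, underside 58 mm up (13 mm gap).
- rack_mouth (a point): On the rack's centre line at the channels' near end (rack x = -110 mm), at ledge-top height, 45 mm above the table; rack axes. Ahead of it (to rack x = -138 mm) guide wings flare from |y| = 77.5 to about 89 mm.
- lamp_bar (a point): Middle of the dark bar across the rack: 20 mm (x), underside 118 and top 134 mm above the table, posts at |y| = 90 mm; rack axes. Tray, handle and pots pass under it, a gripper on the handle does not: let the tray go on the ledges with the handle still short of the bar, then push it on by its tab.
- tray_home (a point): Where the carrying bar's centre comes when the tray is home with the back stop at mid setting; rack axes. The back stop is set differently each time, up to 25 mm either way along rack x, and this point does not tell it: the stop must be felt (or the plunger watched).
- plunger (a joint): Travel of the red sprung plunger in front of the black rubber-faced back stop, m: 0 out, 0.010 when the tray's far edge has pressed it flush and meets the black back stop. Spring 60 N/m (about 0.6 N when flush), weaker than the loaded tray's friction, so a tray pushed home stays. Sliding the tray along the ledges takes about 2 to 6 N; the stop is felt as a clear rise above that.
- buffer (a joint): Give of the black back stop on its springs, m: 0 at rest, grows as the tray is pressed against it, 1.5 N per mm, up to 15 mm; well damped, it returns when let go. More than 8 mm (12 N) is ramming it.
- jar_mid (a point): Middle of a bystander: closed green glaze jar, 66 mm across, 85 mm high, to be left alone.
- bowl_mid (a point): Middle of a bystander: white bowl, 110 mm across, 45 mm high, to be left alone.
- wheel: Bystander fixed to the table: aluminium banding wheel, disc 200 mm across, top 62 mm above the table, origin at the centre of its foot; stands on the side where the tray is not.
Not all that is in view belongs to the job. Of the things shaped like the part that bears pot1_mid, the white one is meant. Of the things shaped like the part that bears pot2_mid, the blue one is meant.

How it is judged:
By the outcome, as a careful person would: the job done as asked, in the order asked, and still so for the second after the job is handed in, with the robot touching nothing.
It also fails if it takes over 72 s, if anything falls off the work surface, if the arm or the gripper's body presses on something with over 40 N, if the wrist force passes 120 N, or if a joint passes its speed limit or range.

### The arm

A 6-joint arm with a two-finger parallel gripper is mounted at the origin on the work surface. World frame = base frame: x ahead of the robot, y to its left, z up, the work surface at z = 0. Lengths are in m, angles in rad, forces in N, time in s.
With the tool pointing down it reaches from about 0.3 to 0.875 m from the base axis. Payload 6.4 kg.
Tool frame: the origin (TCP) lies between the finger pads; the fingertips stand 11 mm ahead of it and the grasp point (between the pads) lies 8 mm behind it (env.tcp_to_tips is the distance from the TCP to the fingertips, in m); z points along the fingers, y is the line along which they close (so a half turn about z gives the same grasp; the last joint's range is limited). The gripper opens to 88 mm and grips with 3 to 60 N. Pads are 18 mm wide; open, the fingers measure 123 mm over their backs; the gripper's body (75 mm by 187 mm) begins 45 mm behind the grasp point.
Start: joints at [-1.348, 0.181, 1.607, -0, 1.354, -0.206], TCP at [0.239, -0.523, 0.25] pointing down, gripper open.
Joint ranges: [-2.99, 2.99], [-0.89, 2.07], [0.3, 2.58], [-1.14, 4.28], [0, 2.63], [-3.12, 3.12]. Speed limits (rad/s): [2.57, 2.57, 3.01, 3.14, 3.14, 3.14].

### API

Orientations are given as a rotation vector (axis times angle).
In Python, from cell import env, imaging gives the robot as it stands. The module is installed in compiled form; this text tells all that it offers.
- The arm moves only by the tool arm_command, never from a script. Its argument "rows" is a list that holds one entry, the list of rows, each a list of 5 numbers: the closure, from 0 (fully open) to 1 (shut), then the shift along the tool's x, y, z in m, then the turn about the tool's z in degrees. In form: [[[fingers, x, y, z, roll], ...]]. A call has 1 to 10 rows; each row shifts and turns the commanded pose from where the row before left it, along the tool's axes as they then stand; what a row does not reach is not made up. A row lasts 1/12 s, in which the tool goes at most 41.7 mm and 7.16 degrees, less where a joint would pass 70% of its speed; a pose out of reach is approached as far as the arm can. A call with a gripper value outside its range is refused whole. The fingers move at their own pace and stop on an object; "newtons" is the grip in N (left out, the last holds). Time passes only in rows, so rows that do not move let the fingers close. It gives the time, the measured TCP pose, the force, the opening and the grip force at its end, in the units of the state.
- env.get_obs(): the state, without advancing time (a new reading comes with each control period).
- imaging.get_image(name): name is "scene" or "top" or "wrist"; returns a dict with "frame" (400x640x3 uint8, red, green, blue), "z_map" (400x640 float32, m along the optical axis (not along the pixel's ray), 0 where there is no reading), "intrinsics" (3x3 intrinsics, pixels), "extrinsics" (4x4, takes a point from world to camera coordinates). Camera axes: x right, y down, z forward; pixel columns grow to the right and rows downward; lengths in m; the calibration is good to about 2 mm. A picture is of the moment at which its call begins.
- env.job_done(): hands the job in; it is judged then, once.
The state is a dict: "t": time; "q": joint angles; "joint_velocities": joint speeds; "tau": joint torques, N m; "eef_pos": TCP position; "eef_rot": TCP orientation; "ft_force": force on the tool from outside, world axes, zero at the start; "wrist_torque": the same for the moment, N m; "grip_width": finger opening in m; "finger_force": force on a finger pad.
Only numpy, scipy, OpenCV 4.12 (cv2) and the standard library are available. Lean on these libraries where they do the work, as an engineer would, in place of code of your own. Each camera call takes 0.05 s, during which the arm holds its last target. There are 200 camera calls.

## Working session

There is one attempt and no reset: what is moved stays moved. The work goes in short steps, Python scripts to look and compute and a tool call to move; the robot and the scene stay as the last step left them, time stands still between calls to the robot, and variables do not carry over. Pictures are saved under pics/ and viewed, at most 12 in all, crops included, and the job is handed in when it is done.

Besides the shell and the picture viewer there is one more tool, called after ">>>" as name([rows], argument=value, ...), one row to a line, values as JSON. arm_command: Moves the arm, as the interface text tells. Its arguments: {"type":"object","properties":{"rows":{"type":"array"},"newtons":{"type":"number"}},"required":["rows"]}

```bash
mkdir -p pics; cat > h.py <<'E'
import numpy as np, cv2
from cell import env, imaging
from scipy.spatial.transform import Rotation as R
def shot(name,f=None):
    d=imaging.get_image(name)
    if f: cv2.imwrite('pics/'+f,d['frame'][:,:,::-1])
    return d
def cloud(d):
    z=d['z_map'];K=d['intrinsics'];v,u=np.indices(z.shape)
    p=np.stack([(u-K[0,2])/K[0,0]*z,(v-K[1,2])/K[1,1]*z,z],-1)
    T=np.linalg.inv(d['extrinsics']);w=p@T[:3,:3].T+T[:3,3];w[z==0]=np.nan
    return w
E
python3 - <<'E'
from h import *
d=shot('top','top.png');e=shot('scene','scene.png')
np.savez('top.npz',**d);np.savez('scene.npz',**e)
print(np.linalg.inv(d['extrinsics']).round(3),d['intrinsics'])
o=env.get_obs();print(o)
E
```

```text
[[ 0.02  -0.996  0.086  0.479]
 [-1.    -0.022 -0.02  -0.049]
 [ 0.022 -0.085 -0.996  1.306]
 [ 0.     0.     0.     1.   ]] [[397.51411666   0.         320.13059531]
 [  0.         397.51411666 203.67282395]
 [  0.           0.           1.        ]]
{'t': 0.1, 'q': array([-1.34828889e+00,  1.81448980e-01,  1.60788479e+00, -1.63064013e-05,
        1.35378790e+00, -2.06289765e-01]), 'joint_velocities': array([ 0.00098688,  0.00012979, -0.0028572 ,  0.00098481, -0.00046   ,
       -0.00010306]), 'tau': array([-9.05571000e-06, -4.34824955e+01, -3.42697442e+01,  7.03839585e-02,
        3.40386329e-02, -3.42770761e-05]), 'eef_pos': array([ 0.23898664, -0.52248438,  0.24892142]), 'eef_rot': array([-3.06816938e+00, -6.68084865e-01,  4.44620581e-05]), 'ft_force': array([-0.02309048, -0.39050441,  0.08574722]), 'wrist_torque': array([-0.01775689,  0.05251472,  0.01808443]), 'finger_force': 0.0, 'grip_width': 0.08809245585229832}
```

View pics/top.png

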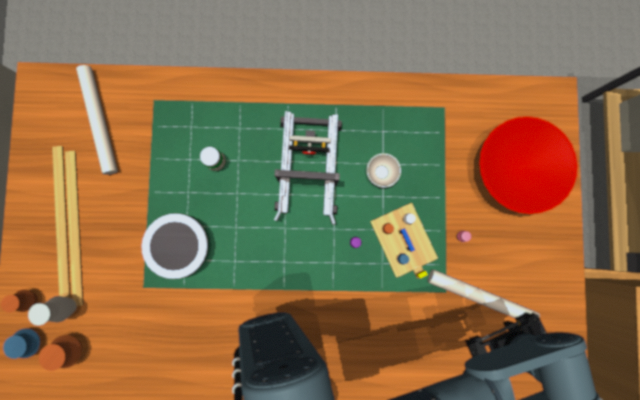

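View pics/scene.png

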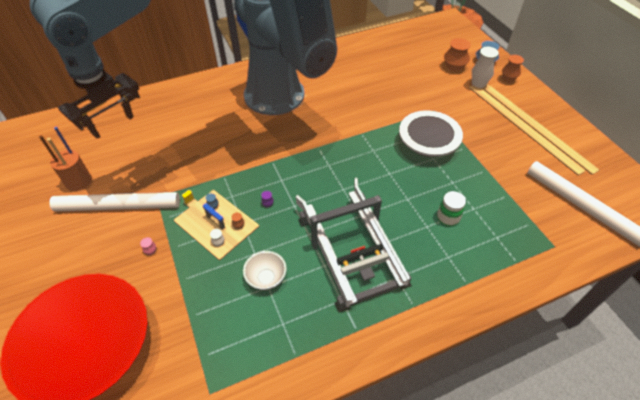

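Top view: tray at (405,240) with the blue handle at (407,240), yellow tab (422,273), terracotta pot (388,228), white pot (410,218) and blue pot (403,258). The rack's lamp bar is at (307,175) and the plunger area at (310,148).
Could be mistaken: the purple (356,242) and pink (465,237) small things, and the pots at lower left (15,300), (38,315), (22,343), (60,350). None of these is on the tray. By the description I choose the plywood tray with the blue bar; its white and blue pots stand on it. The bowl (383,170) and jar (210,157) are bystanders, the wheel is at (175,245).

```bash
python3 - <<'E'
from h import *
d=dict(np.load('top.npz'));f=d['frame'];w=cloud(d)
c=cv2.resize(f[85:300,255:480],None,fx=2.6,fy=2.6,interpolation=cv2.INTER_CUBIC);cv2.imwrite('pics/crop.png',c[:,:,::-1])
hsv=cv2.cvtColor(f,cv2.COLOR_RGB2HSV)
def m(lo,hi,box):
    k=cv2.inRange(hsv,np.array(lo),np.array(hi));q=np.zeros_like(k);a,b,e,g=box;q[b:g,a:e]=k[b:g,a:e];return q
def ray(u,v,h):
    T=np.linalg.inv(d['extrinsics']);K=d['intrinsics']
    r=T[:3,:3]@np.linalg.solve(K,[u,v,1]);return T[:3,3]+r*(h-T[2,3])/r[2]
for n,lo,hi,box,h in [('bar',(105,150,60),(125,255,255),(398,225,416,254),.062),('tab',(22,170,120),(34,255,255),(410,262,432,285),.043),
  ('lampdark',(0,0,0),(180,255,75),(272,166,342,186),.134),('red',(0,150,60),(8,255,255),(295,135,325,165),.055)]:
    k=m(lo,hi,box);v,u=np.nonzero(k)
    r=cv2.minAreaRect(np.c_[u,v].astype(np.float32))
    P=ray(u.mean(),v.mean(),h)
    bp=[ray(*p,h)[:2] for p in cv2.boxPoints(r)]
    i=max(range(4),key=lambda i:np.hypot(*(bp[i]-bp[i-1])));dv=bp[i]-bp[i-1]
    print(n,len(u),r,P.round(4),'zmed',np.nanmedian(w[v,u],0).round(4),'longyaw',np.degrees(np.arctan2(dv[1],dv[0])).round(2),np.hypot(*dv).round(3))
# rack: points 55..75mm high (walls)
sub=np.zeros(f.shape[:2],bool);sub[105:225,270:345]=1
k=sub&(w[...,2]>.058)&(w[...,2]<.075)
p=w[k]
print('wall pts',k.sum(),p.min(0),p.max(0))
(cx,cy),s,a=cv2.minAreaRect((p[:,:2]*1000).astype(np.float32));print(cx,cy,s,a)
z=w[...,2]
print('z on column 309 rows 110-180');print([(r,*w[r,309].round(3)) for r in range(115,180,3)])
o=env.get_obs();M=R.from_rotvec(o['eef_rot']).as_matrix();print(M.round(3))
E
```

```text
bar 65 ((406.879638671875, 239.556640625), (21.449525833129883, 3.353151798248291), 64.79888153076172) [ 0.4791 -0.3484  0.062 ] zmed [ 0.4808 -0.3487  0.0621] longyaw -154.35 0.067
tab 55 ((421.5, 274.0), (6.0, 9.0), 90.0) [ 0.3719 -0.3992  0.043 ] zmed [ 0.3717 -0.4012  0.0411] longyaw -88.95 0.029
lampdark 264 ((307.41510009765625, 181.4528350830078), (63.244598388671875, 8.51369571685791), 2.4895529747009277) [ 0.6487 -0.0344  0.134 ] zmed [ 0.6631 -0.031   0.0026] longyaw -91.17 0.188
red 35 ((308.5, 152.5), (13.0, 3.0), 0.0) [ 0.7506 -0.0336  0.055 ] zmed [ 0.7503 -0.0353  0.0548] longyaw -88.57 0.041
wall pts 1266 [ 0.52588503 -0.12239363  0.0580046 ] [0.88091588 0.0656285  0.07279472]
703.5875244140625 -30.66442108154297 (185.7526397705078, 350.216552734375) 88.29264831542969
z on column 309 rows 110-180
[(115, np.float64(0.889), np.float64(-0.032), np.float64(0.001)), (118, np.float64(0.868), np.float64(-0.032), np.float64(0.035)), (121, np.float64(0.859), np.float64(-0.033), np.float64(0.033)), (124, np.float64(0.859), np.float64(-0.032), np.float64(-0.0)), (127, np.float64
[... 527 characters left out ...]
, np.float64(-0.035), np.float64(0.054)), (154, np.float64(0.756), np.float64(-0.035), np.float64(0.004)), (157, np.float64(0.746), np.float64(-0.035), np.float64(0.003)), (160, np.float64(0.736), np.float64(-0.035), np.float64(0.003)), (163, np.float64(0.725), np.float64(-0.035), np.float64(0.004)), (166, np.float64(0.716), np.float64(-0.036), np.float64(-0.001)), (169, np.float64(0.705), np.float64(-0.036), np.float64(0.004)), (172, np.float64(0.674), np.float64(-0.037), np.float64(0.134)), (175, np.float64(0.664), np.float64(-0.038), np.float64(0.135)), (178, np.float64(0.657), np.float64(-0.038), np.float64(0.123))]
[[ 0.909  0.416 -0.   ]
 [ 0.416 -0.909  0.001]
 [ 0.    -0.001 -1.   ]]
```

View pics/crop.png

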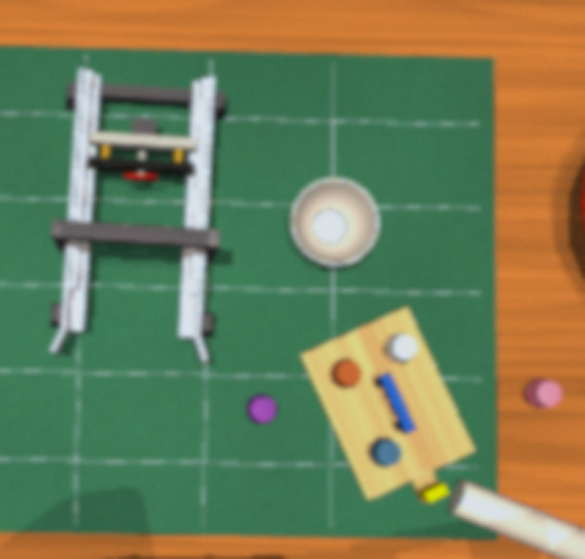

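The crop confirms the choice: tray with blue bar (395,403), tab (434,492) and pots (346,373), (402,347), (385,452). The front of the red plunger is at (140,176), beyond the lamp bar. The stop sits about 90 mm past the bar, so the tab ends well short of it.

>>> arm_command([
  [[0,0.029,-0.0058,0.008,-0.09],[0,0.029,-0.0058,0.008,-0.09],[0,0.029,-0.0058,0.008,-0.09],[0,0.029,-0.0058,0.008,-0.09],[0,0.029,-0.0058,0.008,-0.09],[0,0.029,-0.0058,0.008,-0.09],[0,0.029,-0.0058,0.008,-0.09],[0,0.029,-0.0058,0.008,-0.09],[0,0.029,-0.0058,0.008,-0.09],[0,0.029,-0.0058,0.008,-0.09]],
])

```text
t: 0.93
eef_pos: [0.4783, -0.3467, 0.1689]
eef_rot: [-3.064, -0.692, 0.001]
ft_force: [0.1, 0.5, 0.9]
grip_width: 0.0883
finger_force: 0.0
```

```bash
cat >> h.py <<'E'
def ray(d,u,v,h):
    T=np.linalg.inv(d['extrinsics']);r=T[:3,:3]@np.linalg.solve(d['intrinsics'],[u,v,1]);return T[:3,3]+r*(h-T[2,3])/r[2]
def pose():
    o=env.get_obs();M=R.from_rotvec(o['eef_rot']).as_matrix();return o,M,np.degrees(np.arctan2(M[1,0],M[0,0]))
E
python3 - <<'E'
from h import *
o,M,y=pose();print(o['eef_pos'],y,o['ft_force'])
d=shot('wrist','w1.png');w=cloud(d)
hsv=cv2.cvtColor(d['frame'],cv2.COLOR_RGB2HSV);k=cv2.inRange(hsv,(105,130,50),(128,255,255)).astype(bool)
k&=(w[...,2]>.054)&(w[...,2]<.068)
k=k.astype(np.uint8);n,l,s,c=cv2.connectedComponentsWithStats(k);i=1+s[1:,4].argmax();v,u=np.nonzero(l==i)
r=cv2.minAreaRect(np.c_[u,v].astype(np.float32));print(r,ray(d,*r[0],.062),[ray(d,*p,.062)[:2].round(4) for p in cv2.boxPoints(r)])
# rack from top view
d=dict(np.load('top.npz'));w=cloud(d);W=w.reshape(-1,3);g=(W[:,0]>.5)&(W[:,0]<.9)&(abs(W[:,1]+.03)<.12)
L=W[g&(W[:,2]>.127)&(W[:,2]<.14)];r=cv2.minAreaRect((L[:,:2]*1000).astype(np.float32));print('lamp',len(L),L.mean(0),r)
A=W[g&(W[:,2]>.056)&(W[:,2]<.074)]
xs=[];ms=[]
for x in np.arange(.565,.86,.01):
    q=A[abs(A[:,0]-x)<.007]
    a=q[q[:,1]<-.07][:,1];b=q[q[:,1]>.01][:,1]
    if len(a)>2 and len(b)>2: xs.append(x);ms.append([a.min(),np.median(a),a.max(),b.min(),np.median(b),b.max()])
ms=np.array(ms)
print(np.c_[xs,ms].round(3)[::4])
for y in (ms[:,1],ms[:,4],(ms[:,1]+ms[:,4])/2,(ms[:,2]+ms[:,3])/2):
    p=np.polyfit(xs,y,1);print('yaw',np.degrees(np.arctan(p[0])),'y@.556,.666',np.polyval(p,[.556,.666]))
E
```

```text
[ 0.47830902 -0.34666912  0.16890267] 25.469460463864063 [0.10876628 0.53652619 0.88487896]
((325.5, 198.5), (93.0, 17.0), 90.0) [ 0.48315691 -0.34739005  0.062     ] [array([ 0.5122, -0.3266]), array([ 0.5175, -0.3376]), array([ 0.4513, -0.3702]), array([ 0.4455, -0.3581])]
lamp 447 [ 0.66674552 -0.0323887   0.13435688] ((667.1851806640625, -31.641738891601562), (191.8123016357422, 21.10101890563965), 87.9776382446289)
[[ 0.565 -0.111 -0.108 -0.105  0.051  0.053  0.054]
 [ 0.605 -0.111 -0.107 -0.098  0.04   0.049  0.052]
 [ 0.645 -0.113 -0.107 -0.101  0.038  0.044  0.05 ]
 [ 0.705 -0.115 -0.109 -0.103  0.036  0.043  0.049]
 [ 0.745 -0.118 -0.112 -0.105  0.034  0.041  0.047]
 [ 0.785 -0.12  -0.098 -0.072  0.01   0.035  0.045]
 [ 0.825 -0.12  -0.113 -0.107  0.03   0.036  0.043]]
yaw -0.6099197269034264 y@.556,.666 [-0.10654082 -0.10771183]
yaw -3.578358783655129 y@.556,.666 [0.05118953 0.04431063]
yaw -2.0955457701928712 y@.556,.666 [-0.02767564 -0.0317006 ]
yaw -2.0379864618557453 y@.556,.666 [-0.02764366 -0.03155796]
```

View pics/w1.png

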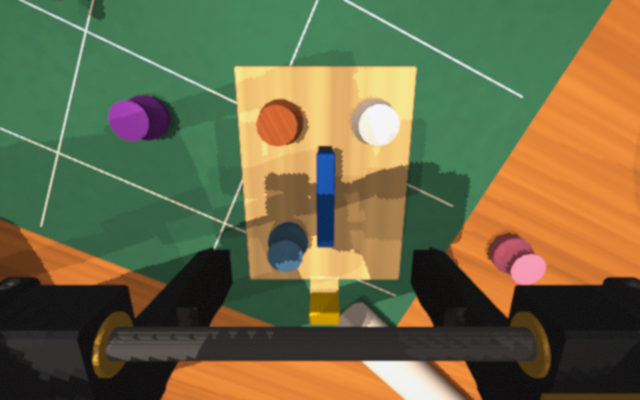

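The wrist view shows the tray square to the tool, with the bar from (326,150) to (326,245), the white roll clear of it, and the fingers straddling. Descend and grip.

>>> arm_command([
  [[0,0.002,0.002,0.015,0],[0,0,0,0.02,0],[0,0,0,0.02,0],[0,0,0,0.02,0],[0,0,0,0.02,0],[0,0,0,0.015,0],[0,0,0,0.008,0],[0,0,0,0.004,0],[0,0,0,0,0],[0,0,0,0,0]],
])

```text
t: 1.82
eef_pos: [0.4804, -0.3493, 0.0483]
eef_rot: [3.064, 0.692, 0.001]
ft_force: [0.2, 0.2, -0.0]
grip_width: 0.0885
finger_force: 0.0
```

>>> arm_command([
  [[0.5,0,0,0,0],[0.7,0,0,0,0],[0.85,0,0,0,0],[1,0,0,0,0],[1,0,0,0,0],[1,0,0,0,0],[1,0,0,0,0],[1,0,0,0,0],[1,0,0,0,0],[1,0,0,0,0]],
], newtons=40)

```text
t: 2.65
eef_pos: [0.4801, -0.3489, 0.0477]
eef_rot: [-3.064, -0.693, 0.0]
ft_force: [0.5, -0.9, 0.1]
grip_width: 0.0238
finger_force: 0.0
```

>>> arm_command([
  [[1,0,0,0,0],[1,0,0,0,0],[1,0,0,0,0],[1,0,0,0,0],[1,0,0,0,0]],
])

```text
t: 3.07
eef_pos: [0.4802, -0.3489, 0.0477]
eef_rot: [3.064, 0.692, 0.0]
ft_force: [-0.1, -1.1, -1.2]
grip_width: 0.0129
finger_force: 40.0
```

>>> arm_command([
  [[1,0,0,-0.001,0],[1,0,0,-0.002,0],[1,0,0,-0.003,0],[1,0,0,-0.004,0],[1,0,0,-0.005,0],[1,0,0,-0.005,0],[1,0,0,-0.004,0],[1,0,0,-0.003,0],[1,0,0,-0.002,0],[1,0,0,0,0]],
])

```text
t: 3.9
eef_pos: [0.4804, -0.3492, 0.0774]
eef_rot: [3.063, 0.692, 0.001]
ft_force: [0.9, 0.1, -7.6]
grip_width: 0.0133
finger_force: 40.0
```

```bash
python3 - <<'E'
from h import *
o,M,y=pose();print(o['eef_pos'],y,o['ft_force'],o['wrist_torque'],o['grip_width'],o['finger_force'])
d=shot('wrist','w2.png')
d=shot('scene','s2.png');f=d['frame'][150:280,150:310];cv2.imwrite('pics/s2c.png',cv2.resize(f,None,fx=4,fy=4,interpolation=2)[:,:,::-1])
E
```

```text
[ 0.48042647 -0.34916132  0.07742744] 25.469128727355237 [ 0.86159497  0.11211104 -7.62050719] [-0.01475017 -0.02071416 -0.01340799] 0.013272985884463592 40.00337116420269
```

View pics/s2c.png

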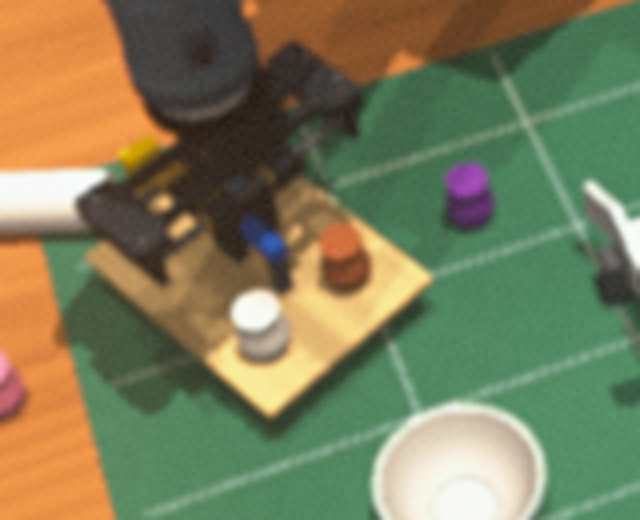

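Held level with the pots standing: terracotta (345,255), white (260,325), and the scale reads 7.6 N. Lift on and carry to the staging point in front of the rack.

>>> arm_command([
  [[1,0,0,-0.003,0],[1,0,0,-0.006,0],[1,0,0,-0.009,0],[1,0,0,-0.01,0],[1,0,0,-0.01,0],[1,0,0,-0.009,0],[1,0,0,-0.007,0],[1,0,0,-0.005,0],[1,0,0,-0.003,0],[1,0,0,0,0]],
])

```text
t: 4.83
eef_pos: [0.4805, -0.3491, 0.1396]
eef_rot: [3.063, 0.692, 0.001]
ft_force: [0.2, -0.1, -7.0]
grip_width: 0.0129
finger_force: 40.0
```

>>> arm_command([
  [[1,0.001,-0.004,0,0],[1,0.002,-0.008,0,0],[1,0.003,-0.012,0,0],[1,0.004,-0.016,0,0],[1,0.0045,-0.02,0,0],[1,0.0045,-0.02,0,0],[1,0.0045,-0.02,0,0],[1,0.0045,-0.02,0,0],[1,0.0045,-0.02,0,0],[1,0.0045,-0.02,0,0]],
])

```text
t: 5.67
eef_pos: [0.4436, -0.1861, 0.1382]
eef_rot: [-3.063, -0.693, 0.001]
ft_force: [-0.2, 1.1, -5.6]
grip_width: 0.0134
finger_force: 40.0
```

>>> arm_command([
  [[1,0.0045,-0.02,0,0],[1,0.0045,-0.02,0,0],[1,0.0045,-0.02,0,0],[1,0.0045,-0.02,0,0],[1,0.0045,-0.02,0,0],[1,0.0045,-0.02,0,0],[1,0.004,-0.018,0,0],[1,0.004,-0.014,0,0],[1,0.003,-0.01,0,0],[1,0.002,-0.005,0,0]],
])

```text
t: 6.5
eef_pos: [0.4079, -0.0187, 0.1384]
eef_rot: [-3.063, -0.695, 0.001]
ft_force: [-0.2, -0.5, -7.1]
grip_width: 0.0131
finger_force: 40.0
```

>>> arm_command([
  [[1,0,0,0,1],[1,0,0,0,2],[1,0,0,0,3],[1,0,0,0,4],[1,0,0,0,4.5],[1,0,0,0,4.5],[1,0,0,0,3.5],[1,0,0,0,2.5],[1,0,0,0,1.5],[1,0,0,0,1]],
])

```text
t: 7.33
eef_pos: [0.4093, -0.0213, 0.1387]
eef_rot: [3.141, -0.06, 0.0]
ft_force: [-0.3, 0.4, -6.5]
grip_width: 0.013
finger_force: 40.0
```

```bash
cat >> h.py <<'E'
RC=np.array([.667,-.0316]);RY=np.radians(-2.05)
def rel(p):
    c,s=np.cos(RY),np.sin(RY);return np.array([[c,s],[-s,c]])@(np.asarray(p)[:2]-RC)
E
python3 - <<'E'
from h import *
o,M,y=pose();print(o['eef_pos'],y,rel(o['eef_pos']),o['ft_force'],o['wrist_torque'],o['grip_width'])
d=shot('wrist','w3.png');e=shot('top','t3.png');np.savez('w3.npz',**d);np.savez('t3.npz',**e)
cv2.imwrite('pics/t3c.png',cv2.resize(e['frame'][90:310,200:400],None,fx=2.7,fy=2.7,interpolation=2)[:,:,::-1])
E
```

```text
[ 0.40928454 -0.02128617  0.1387382 ] -2.1966274402420267 [-0.25791946  0.00108833] [-0.30281186  0.44223783 -6.48513323] [0.0016751  0.02604198 0.04154391] 0.013022385952351626
```

View pics/w3.png

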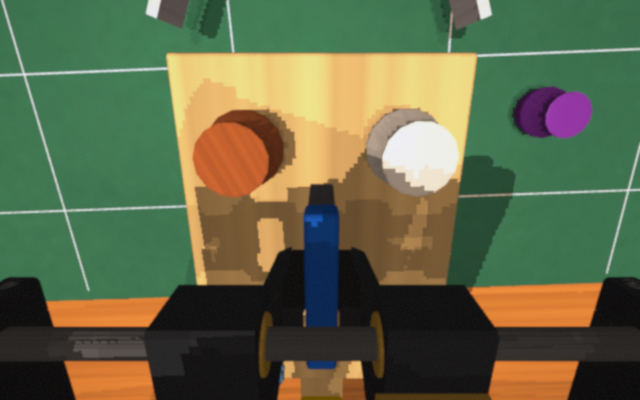

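The wrist view shows the tray in the grip with its front corners at (167,54) and (476,53), both front pots standing, and the guide wings at (175,10) and (468,10). Next I measure the tray and the rack in this same view.

```bash
python3 - <<'E'
from h import *
d=dict(np.load('w3.npz'));w=cloud(d);f=d['frame'];o,M,y=pose()
zt=o['eef_pos'][2]+.008-.047
# tray side edges at given rows by board depth
P=w.reshape(-1,3)
for r in (58,75,95):
    k=abs(w[r,:,2]-zt)<.008;u=np.nonzero(k)[0]
    a,b=ray(d,u.min()-.5,r,zt),ray(d,u.max()+.5,r,zt);print(r,u.min(),u.max(),'rel',rel(a).round(4),rel(b).round(4),'mid',((rel(a)+rel(b))/2).round(4),np.linalg.norm(a-b).round(4), w[r,320].round(4))
for c in (200,320,450):
    v=np.nonzero(abs(w[:150,c,2]-zt)<.008)[0].min();print('front',rel(ray(d,c,v-.5,zt)).round(4))
for r in (0,3,6,9,12):
    k=(w[r,:,2]>.055)&(w[r,:,2]<.075);u=np.nonzero(k)[0]
    if len(u)<2: print(r,'none',w[r,160:200:10,2].round(3));continue
    L=u[u<320];Rr=u[u>320]
    print('wing',r,[rel(ray(d,x,r,.066)).round(4).tolist() for x in (L.min(),L.max(),Rr.min(),Rr.max()) ] if len(L) and len(Rr) else (u.min(),u.max()))
# rack from fresh top view
d=dict(np.load('t3.npz'));W=cloud(d).reshape(-1,3);q=np.c_[np.array([rel(p) for p in W]),W[:,2]]
A=q[(q[:,2]>.058)&(q[:,2]<.072)&(abs(abs(q[:,1])-.08)<.025)]
for x0,x1 in ((-.1,-.04),(-.04,-.01),(.01,.06),(.06,.13),(.13,.2)):
    b=A[(A[:,0]>x0)&(A[:,0]<x1)];l=b[b[:,1]>0][:,1];r=b[b[:,1]<0][:,1]
    print(x0,[np.percentile(t,[5,50,95]).round(4).tolist() for t in (r,l)],'mid',((np.median(l)+np.median(r))/2).round(4))
E
```

```text
58 167 477 rel [-0.1614  0.0749] [-0.1618 -0.0725] mid [-0.1616  0.0012] 0.1474 [ 0.5056 -0.0237  0.0989]
75 169 474 rel [-0.169  0.075] [-0.1693 -0.0722] mid [-0.1692  0.0014] 0.1472 [ 0.498  -0.0234  0.0989]
95 172 471 rel [-0.1782  0.0749] [-0.1785 -0.072 ] mid [-0.1784  0.0014] 0.1469 [ 0.4888 -0.0231  0.0983]
front [-0.1591  0.0587]
front [-0.1592  0.0021]
front [-0.1594 -0.0592]
wing 0 [[-0.13, 0.0943], [-0.13, 0.0835], [-0.1304, -0.0777], [-0.1304, -0.0884]]
wing 3 [[-0.1314, 0.0945], [-0.1314, 0.0843], [-0.1318, -0.0784], [-0.1319, -0.0892]]
wing 6 [[-0.1328, 0.0953], [-0.1328, 0.0845], [-0.1333, -0.0797], [-0.1333, -0.0894]]
wing 9 [[-0.1343, 0.0961], [-0.1343, 0.0847], [-0.1347, -0.0799], [-0.1347, -0.0902]]
wing 12 [[-0.1357, 0.0963], [-0.1357, 0.0854], [-0.1362, -0.0806], [-0.1362, -0.091]]
-0.1 [[-0.0832, -0.079, -0.0684], [0.0698, 0.0788, 0.0831]] mid -0.0001
-0.04 [[-0.0828, -0.0764, -0.0696], [0.0683, 0.0746, 0.0815]] mid -0.0009
0.01 [[-0.0828, -0.0761, -0.0694], [0.0674, 0.0756, 0.0824]] mid -0.0003
0.06 [[-0.0831, -0.0743, -0.0582], [0.0579, 0.0729, 0.0815]] mid -0.0007
0.13 [[-0.0837, -0.0762, -0.0687], [0.0668, 0.075, 0.0821]] mid -0.0006
```

>>> arm_command([
  [[1,0.001,0,0.002,0],[1,0.002,0,0.004,0],[1,0.004,-0.0007,0.006,0],[1,0.005,0,0.006,0],[1,0.005,0,0.006,0],[1,0.005,0,0.006,0.1],[1,0.004,0,0.005,0],[1,0.004,0,0.004,0],[1,0.002,0,0.003,0],[1,0,0,0,0]],
])

```text
t: 8.27
eef_pos: [0.4411, -0.0209, 0.096]
eef_rot: [-3.141, 0.058, 0.002]
ft_force: [-0.6, 0.5, -7.6]
grip_width: 0.013
finger_force: 40.0
```

```bash
cat > g.py <<'E'
from h import *
def gap(f):
    o,M,y=pose();print(o['eef_pos'].round(4),y.round(2),rel(o['eef_pos']).round(4),o['ft_force'].round(1),o['wrist_torque'].round(2))
    d=shot('wrist',f);w=cloud(d);zt=o['eef_pos'][2]-.039
    print('board z',w[70,320],zt)
    for r in range(4,90,6):
        z=w[r];b=np.nonzero(abs(z[:,2]-zt)<.005)[0];b=b[(b>120)&(b<520)]
        k=np.nonzero((z[:,2]>.0625)&(z[:,2]<.072))[0];L=k[k<230];Q=k[k>410]
        t=lambda u,h:rel(ray(d,u,r,h)).round(4)
        if len(L) and len(Q): print(r,'wall',t(L.max()+.5,.066),t(Q.min()-.5,.066),'board',(t(b.min()-.5,zt),t(b.max()+.5,zt)) if len(b)>50 else None)
E
python3 -c "
from g import *
gap('w4.png')"
```

```text
[ 0.4411 -0.0209  0.096 ] -2.12 [-0.2261  0.0026] [-0.6  0.5 -7.6] [0.04 0.05 0.02]
board z [ 0.53218475 -0.02303198  0.05495966] 0.056991239520130084
4 wall [-0.109   0.0785] [-0.1092 -0.0737] board None
10 wall [-0.1112  0.0793] [-0.1115 -0.0724] board None
16 wall [-0.1136  0.0801] [-0.1138 -0.0745] board None
22 wall [-0.1159  0.0805] [-0.1161 -0.0749] board None
28 wall [-0.1182  0.0814] [-0.1185 -0.0766] board None
34 wall [-0.1206  0.0822] [-0.1208 -0.077 ] board None
40 wall [-0.123   0.0839] [-0.1232 -0.0783] board None
46 wall [-0.1254  0.0844] [-0.1257 -0.0791] board None
52 wall [-0.1279  0.0857] [-0.1281 -0.0796] board None
58 wall [-0.1304  0.0866] [-0.1306 -0.0809] board (array([-0.1297,  0.0912]), array([-0.1299, -0.085 ]))
64 wall [-0.1329  0.0879] [-0.1331 -0.0818] board (array([-0.1323,  0.0921]), array([-0.1326, -0.0864]))
70 wall [-0.1354  0.0893] [-0.1356 -0.0831] board (array([-0.135,  0.094]), array([-0.1352, -0.0879]))
76 wall [-0.138   0.0897] [-0.1382 -0.0841] board (array([-0.1377,  0.094 ]), array([-0.1379, -0.0888]))
```

View pics/w4.png

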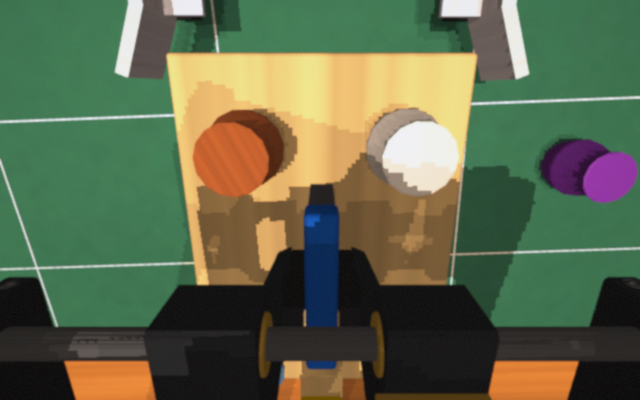

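Aligned: in this view the wing midpoint and the board midpoint agree at +2.8 mm, and the board corners (167,54) and (476,53) lie evenly between the wings (130,75) and (520,75). Slide in.

>>> arm_command([
  [[1,0.002,0,0.0007,0],[1,0.004,0,0,0],[1,0.006,0,0,0],[1,0.006,0,0,0],[1,0.006,0,0,0],[1,0.006,0,0,0],[1,0.006,0,0,0],[1,0.005,0,0,0],[1,0.003,0,0,0],[1,0.001,0,0,0]],
])

```text
t: 9.15
eef_pos: [0.4867, -0.0228, 0.096]
eef_rot: [3.141, -0.058, 0.0]
ft_force: [0.4, 0.3, -6.4]
grip_width: 0.0133
finger_force: 40.0
```

```bash
python3 -c "
from g import *
gap('w5.png')"
```

```text
[ 0.4867 -0.0228  0.096 ] -2.13 [-0.1805  0.0024] [ 0.4  0.3 -6.4] [ 0.04  0.02 -0.01]
board z [ 0.57772517 -0.02484805  0.05489008] 0.05702467922090947
4 wall [-0.0634  0.0784] [-0.0636 -0.0727] board None
10 wall [-0.0657  0.0783] [-0.0659 -0.0735] board None
16 wall [-0.068   0.0787] [-0.0682 -0.0734] board None
22 wall [-0.0703  0.0782] [-0.0705 -0.0738] board None
28 wall [-0.0727  0.0777] [-0.0729 -0.0733] board None
34 wall [-0.075   0.0785] [-0.0753 -0.0733] board None
40 wall [-0.0774  0.0785] [-0.0777 -0.0737] board None
46 wall [-0.0799  0.0775] [-0.0801 -0.0732] board None
52 wall [-0.0823  0.0784] [-0.0825 -0.0731] board None
58 wall [-0.0848  0.0779] [-0.085  -0.0735] board (array([-0.0841,  0.082 ]), array([-0.0844, -0.0777]))
64 wall [-0.0873  0.0787] [-0.0875 -0.073 ] board (array([-0.0868,  0.0824]), array([-0.087 , -0.0767]))
70 wall [-0.0898  0.0782] [-0.09   -0.0734] board (array([-0.0894,  0.0823]), array([-0.0897, -0.0771]))
76 wall [-0.0924  0.0786] [-0.0926 -0.0734] board (array([-0.0921,  0.0828]), array([-0.0924, -0.0775]))
82 wall [-0.095   0.0781] [-0.0952 -0.0733] board (array([-0.0949,  0.0822]), array([-0.0951, -0.0775]))
88 wall [-0.0976  0.0785] [-0.0978 -0.0728] board (array([-0.0976,  0.0827]), array([-0.0978, -0.0769]))
```

View pics/w5.png

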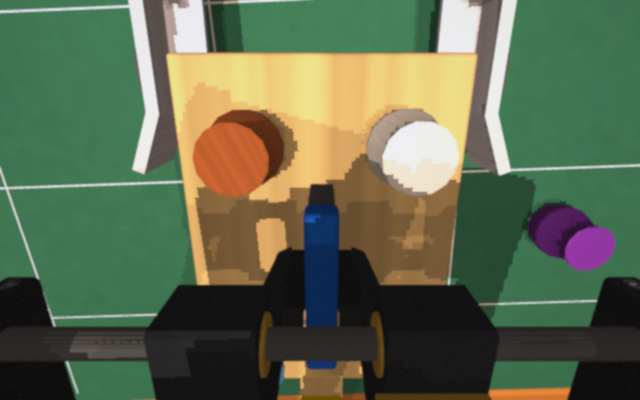

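Centred in the channels, with the front corners at (167,54) and (476,53) between the walls and no contact force. I lower a further 1 mm for the lips and continue.

>>> arm_command([
  [[1,0,0,0.001,0],[1,0.003,0,0.0004,0],[1,0.005,0,0,0],[1,0.006,0,0,0],[1,0.006,0,0,0],[1,0.006,0,0,0],[1,0.006,0,0,0],[1,0.005,0,0,0],[1,0.003,0,0,0],[1,0,0,0,0]],
])

```text
t: 10.03
eef_pos: [0.5268, -0.0243, 0.0947]
eef_rot: [3.141, -0.058, 0.001]
ft_force: [0.1, -0.1, -6.7]
grip_width: 0.0133
finger_force: 40.0
```

>>> arm_command([
  [[1,0.003,0,0,0],[1,0.006,0,0,0],[1,0.008,0,0,0],[1,0.008,0,0,0],[1,0.008,0,0,0],[1,0.008,0,0,0],[1,0.008,0,0,0],[1,0.008,0,0,0],[1,0.006,0,0,0],[1,0.003,0,0,0]],
])

```text
t: 10.87
eef_pos: [0.593, -0.0267, 0.0946]
eef_rot: [3.141, -0.058, 0.001]
ft_force: [0.4, 0.3, -6.7]
grip_width: 0.0135
finger_force: 40.0
```

>>> arm_command([
  [[1,0.003,0,0,0],[1,0.005,0,0,0],[1,0.003,0,0,0],[1,0,0,0.001,0],[1,0,0,0.001,0],[1,0,0,0.0005,0],[1,0,0,0,0],[1,0,0,0,0]],
])

```text
t: 11.53
eef_pos: [0.6031, -0.0271, 0.0927]
eef_rot: [3.141, -0.058, 0.001]
ft_force: [-1.0, -0.3, -0.8]
grip_width: 0.0132
finger_force: 40.0
```

>>> arm_command([
  [[1,0,0,0.0004,0],[0.9,0,0,0,0],[0.8,0,0,0,0],[0.7,0,0,0,0],[0.5,0,0,0,0],[0.3,0,0,0,0],[0.3,0,0,0,0],[0.3,0,0,0,0],[0.3,0,0,0,0],[0.3,0,0,0,0]],
])

```text
t: 12.37
eef_pos: [0.603, -0.027, 0.0917]
eef_rot: [3.141, -0.058, -0.0]
ft_force: [-0.5, -0.6, 0.1]
grip_width: 0.0611
finger_force: 0.0
```

>>> arm_command([
  [[0.3,0,0,-0.005,0],[0.3,0,0,-0.01,0],[0.3,0,0,-0.015,0],[0.3,0,0,-0.02,0],[0.3,-0.01,0,-0.02,0],[0.3,-0.02,0,-0.01,0],[0.3,-0.025,0,0,0],[0.3,-0.025,0,0,0],[0.3,-0.02,0,0,0],[0.3,-0.02,0,0,0]],
])

```text
t: 13.2
eef_pos: [0.4822, -0.0225, 0.1728]
eef_rot: [3.141, -0.058, 0.002]
ft_force: [-0.5, -0.1, -0.3]
grip_width: 0.0618
finger_force: 0.0
```

```bash
python3 - <<'E'
from h import *
o,M,y=pose();print(o['eef_pos'],y,rel(o['eef_pos']),o['ft_force'],o['grip_width'])
d=shot('wrist','w6.png');w=cloud(d);e=shot('top','t6.png')
hsv=cv2.cvtColor(d['frame'],cv2.COLOR_RGB2HSV);k=cv2.inRange(hsv,(22,170,110),(34,255,255)).astype(bool)&(abs(w[...,2]-.088)<.006)
v,u=np.nonzero(k);print(k.sum());
if k.sum()>20:
    r=cv2.minAreaRect(np.c_[u,v].astype(np.float32));P=ray(d,*r[0],.088);print(r,P,rel(P));print('tool',M.T@(P-o['eef_pos']))
E
```

```text
[ 0.48222699 -0.0225291   0.17283302] -2.1290888588108934 [-0.18497923  0.00245547] [-0.46902849 -0.14723166 -0.29078453] 0.061846625359387356
755
((321.0, 211.5), (19.0, 38.0), 90.0) [ 0.4839327  -0.02177815  0.088     ] [-0.18330148  0.00326695]
tool [ 0.00155419 -0.00084594  0.08483504]
```

View pics/w6.png

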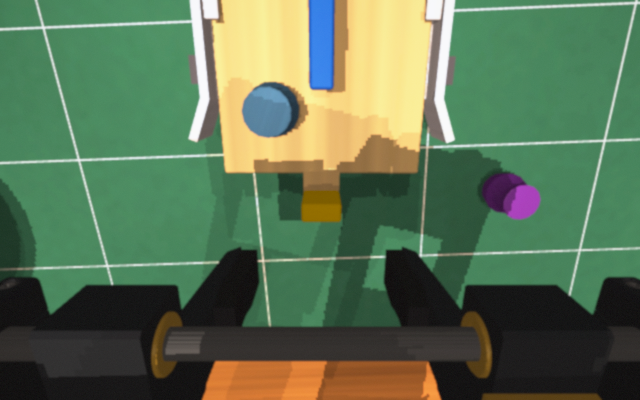

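The tray rests in the channels, blue pot standing at (270,110). The tab top at (321,205) is directly below the tool. Descend and pinch it.

>>> arm_command([
  [[0.3,0.0015,-0.0006,0.01,0],[0.3,0,0,0.02,0],[0.3,0,0,0.02,0],[0.3,0,0,0.02,0],[0.3,0,0,0.015,0],[0.3,0,0,0.01,0],[0.3,0,0,0.006,0],[0.3,0,0,0.003,0],[0.3,0,0,0,0]],
])

```text
t: 14.05
eef_pos: [0.4849, -0.0221, 0.0674]
eef_rot: [-3.141, 0.058, 0.001]
ft_force: [-0.1, 0.2, 0.6]
grip_width: 0.0619
finger_force: 0.0
```

>>> arm_command([
  [[0.45,0,0,0,0],[0.55,0,0,0,0],[0.6,0,0,0,0],[0.65,0,0,0,0],[0.7,0,0,0,0],[0.75,0,0,0,0],[0.8,0,0,0,0],[0.8,0,0,0,0],[0.8,0,0,0,0],[0.8,0,0,0,0]],
], newtons=20)

```text
t: 14.88
eef_pos: [0.4847, -0.0221, 0.0679]
eef_rot: [3.141, -0.058, 0.001]
ft_force: [-0.6, 0.5, 4.5]
grip_width: 0.028
finger_force: 20.0
```

```bash
python3 - <<'E'
from h import *
o,M,y=pose();print(o['eef_pos'],y,rel(o['eef_pos']),o['ft_force'],o['grip_width'],o['finger_force'])
d=shot('top','t7.png');hsv=cv2.cvtColor(d['frame'],cv2.COLOR_RGB2HSV);k=cv2.inRange(hsv,(0,150,60),(8,255,255));k[:,:295]=0;k[:,325:]=0;k[:135]=0;k[162:]=0
v,u=np.nonzero(k);w=cloud(d);print(len(u),rel(ray(d,u.mean(),v.max()+.5,.055)),np.nanmin([rel(p)[0] for p in w[v,u]]))
E
```

```text
[ 0.48471328 -0.02210998  0.06794498] -2.1340047893355747 [-0.18250953  0.00296325] [-0.64828574  0.4669519   4.48527157] 0.027998513889547837 20.00055056065321
35 [ 7.62542653e-02 -6.06927523e-05] 0.08037752286895705
```

>>> arm_command([
  [[0.8,0,0,-0.0005,0],[0.8,0.002,0,0,0],[0.8,0.004,0,0,0],[0.8,0.004,0,0,0],[0.8,0.004,0,0,0],[0.8,0.004,0,0,0],[0.8,0.004,0,0,0],[0.8,0.003,0,0,0]],
])

```text
t: 15.6
eef_pos: [0.5085, -0.0227, 0.0681]
eef_rot: [-3.141, 0.058, 0.005]
ft_force: [-6.6, 0.4, 9.2]
grip_width: 0.0277
finger_force: 20.0
```

>>> arm_command([
  [[0.8,0.001,0,0,0],[0.8,0.001,0,0,0],[0.8,0.001,0,0,0],[0.8,0.001,0,0,0]],
])

```text
t: 15.93
eef_pos: [0.5122, -0.0228, 0.0681]
eef_rot: [-3.141, 0.058, 0.006]
ft_force: [-6.7, 1.0, 9.3]
grip_width: 0.0281
finger_force: 20.0
```

>>> arm_command([
  [[0.8,0,0,-0.0007,0],[0.8,0.001,0,0,0],[0.8,0.001,0,0,0],[0.8,0.001,0,0,0]],
])

```text
t: 16.27
eef_pos: [0.5161, -0.023, 0.0683]
eef_rot: [-3.141, 0.058, 0.002]
ft_force: [-2.3, -0.0, -3.2]
grip_width: 0.028
finger_force: 20.0
```

>>> arm_command([
  [[0.8,0,0,0.0002,0],[0.8,0.001,0,0,0],[0.8,0.001,0,0,0],[0.8,0.001,0,0,0],[0.8,0.001,0,0,0]],
])

```text
t: 16.68
eef_pos: [0.5206, -0.0234, 0.0686]
eef_rot: [-3.141, 0.059, 0.0]
ft_force: [-1.3, 1.3, -3.1]
grip_width: 0.0279
finger_force: 20.0
```

>>> arm_command([
  [[0.8,0.001,0,0,0],[0.8,0.001,0,0,0],[0.8,0.001,0,0,0],[0.8,0.001,0,0,0]],
])

```text
t: 17.02
eef_pos: [0.5246, -0.0235, 0.0687]
eef_rot: [-3.141, 0.058, -0.0]
ft_force: [-1.6, 1.5, -2.7]
grip_width: 0.0278
finger_force: 20.0
```

>>> arm_command([
  [[0.8,0.001,0,0,0],[0.8,0.001,0,0,0],[0.8,0.001,0,0,0]],
])

```text
t: 17.27
eef_pos: [0.5276, -0.0236, 0.0687]
eef_rot: [-3.141, 0.058, 0.0]
ft_force: [-1.5, -0.1, -3.2]
grip_width: 0.028
finger_force: 20.0
```

```bash
python3 - <<'E'
from h import *
o,M,y=pose();print(o['eef_pos'],rel(o['eef_pos']),o['ft_force'],o['wrist_torque'])
a=shot('top','t8.png');b=shot('scene','s8.png')
A=cv2.resize(a['frame'][130:235,270:345],(400,560),interpolation=2);B=cv2.resize(b['frame'][180:300,290:410],(400,400),interpolation=2);B=np.vstack([B,np.zeros((160,400,3),np.uint8)])
cv2.imwrite('pics/m8.png',np.hstack([A,B])[:,:,::-1])
E
```

```text
[ 0.52762542 -0.02361501  0.06870508] [-0.13957102  0.00299423] [-1.47778304 -0.10306311 -3.21958921] [-0.04168804  0.3471096   0.02511353]
```

View pics/m8.png

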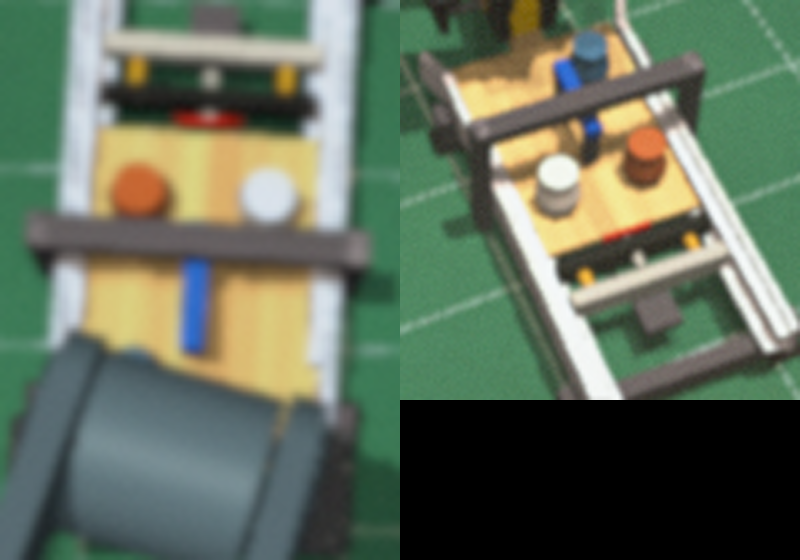

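All three pots are standing, and the tray edge (200,128) is just about at the red plunger (208,118), with the black stop behind it. Creep on.

>>> arm_command([
  [[0.8,0.001,0,0,0],[0.8,0.001,0,0,0],[0.8,0.001,0,0,0],[0.8,0.001,0,0,0]],
])

```text
t: 17.7
eef_pos: [0.5316, -0.0238, 0.0687]
eef_rot: [-3.141, 0.058, 0.0]
ft_force: [-2.3, 0.2, -2.5]
grip_width: 0.0281
finger_force: 20.0
```

>>> arm_command([
  [[0.8,0.001,0,0,0],[0.8,0.001,0,0,0],[0.8,0.001,0,0,0]],
])

```text
t: 17.95
eef_pos: [0.5345, -0.0239, 0.0687]
eef_rot: [-3.141, 0.058, 0.0]
ft_force: [-1.3, -0.6, -4.4]
grip_width: 0.0277
finger_force: 20.0
```

>>> arm_command([
  [[0.8,0.001,0,0,0],[0.8,0.001,0,0,0]],
])

```text
t: 18.12
eef_pos: [0.5366, -0.0239, 0.0687]
eef_rot: [-3.141, 0.059, 0.0]
ft_force: [-2.2, 0.1, -2.8]
grip_width: 0.028
finger_force: 20.0
```

>>> arm_command([
  [[0.8,0.001,0,0,0],[0.8,0.001,0,0,0]],
])

```text
t: 18.28
eef_pos: [0.5385, -0.024, 0.0687]
eef_rot: [-3.141, 0.058, 0.0]
ft_force: [-2.2, -0.0, -3.8]
grip_width: 0.0277
finger_force: 20.0
```

>>> arm_command([
  [[0.8,0.001,0,0,0],[0.8,0,0,0,0]],
])

```text
t: 18.45
eef_pos: [0.5398, -0.0241, 0.0688]
eef_rot: [3.141, -0.058, 0.0]
ft_force: [-2.0, -0.0, -3.3]
grip_width: 0.0278
finger_force: 20.0
```

>>> arm_command([
  [[0.8,0.001,0,0,0],[0.8,0,0,0,0]],
])

```text
t: 18.62
eef_pos: [0.5406, -0.0241, 0.0687]
eef_rot: [-3.141, 0.058, -0.0]
ft_force: [-2.0, -0.8, -2.7]
grip_width: 0.0277
finger_force: 20.0
```

```bash
cat > p.py <<'E'
from h import *
import sys
o,M,y=pose();print(rel(o['eef_pos']),o['ft_force'])
a=shot('top',sys.argv[1]);cols=[]
for c in (297,303,307,311,317): cols.append([tuple(a['frame'][r,c].tolist()) for r in range(146,158)])
for c in zip(range(146,158),*cols): print(*c)
E
python3 p.py t9.png
```

```text
[-0.12656365  0.00297168] [-1.97821932 -0.81193061 -2.71657188]
146 (49, 49, 38) (41, 54, 44) (58, 67, 56) (66, 73, 63) (37, 58, 45)
147 (40, 40, 37) (39, 42, 36) (42, 44, 39) (50, 52, 47) (39, 50, 41)
148 (56, 53, 42) (50, 38, 31) (46, 37, 32) (39, 38, 34) (38, 38, 35)
149 (116, 108, 73) (90, 68, 42) (71, 52, 35) (60, 47, 34) (48, 44, 35)
150 (179, 167, 108) (147, 120, 73) (128, 114, 71) (122, 96, 59) (91, 77, 49)
151 (212, 195, 124) (194, 169, 105) (186, 176, 110) (184, 149, 91) (154, 131, 81)
152 (219, 203, 126) (216, 191, 117) (212, 203, 125) (213, 173, 107) (198, 172, 106)
153 (219, 203, 124) (220, 197, 121) (218, 210, 129) (220, 179, 110) (216, 188, 116)
154 (220, 202, 125) (220, 198, 121) (219, 210, 128) (219, 178, 109) (219, 192, 118)
155 (215, 188, 113) (220, 199, 122) (219, 209, 129) (220, 178, 109) (220, 192, 119)
156 (209, 156, 92) (219, 198, 122) (220, 210, 129) (220, 177, 108) (219, 193, 122)
157 (202, 121, 65) (220, 199, 122) (220, 209, 130) (219, 177, 106) (219, 199, 144)
```

Red is now almost covered by the tray edge. Keep creeping until the force rises.

>>> arm_command([
  [[0.8,0.001,0,0,0],[0.8,0,0,0,0]],
])

```text
t: 18.83
eef_pos: [0.5415, -0.0241, 0.0687]
eef_rot: [-3.141, 0.058, 0.0]
ft_force: [-2.1, 0.5, -3.6]
grip_width: 0.0277
finger_force: 20.0
```

>>> arm_command([
  [[0.8,0.001,0,0,0],[0.8,0,0,0,0]],
])

```text
t: 19.0
eef_pos: [0.5422, -0.0241, 0.0685]
eef_rot: [-3.141, 0.058, 0.002]
ft_force: [-4.2, 1.1, -3.1]
grip_width: 0.0276
finger_force: 20.0
```

Rise begins; confirm with another millimetre.

>>> arm_command([
  [[0.8,0.001,0,0,0],[0.8,0,0,0,0]],
])

```text
t: 19.17
eef_pos: [0.5429, -0.024, 0.0684]
eef_rot: [-3.141, 0.058, 0.003]
ft_force: [-4.3, 0.7, -1.1]
grip_width: 0.0279
finger_force: 20.0
```

>>> arm_command([
  [[0.8,0.0007,0,0,0],[0.8,0,0,0,0]],
])

```text
t: 19.33
eef_pos: [0.5433, -0.024, 0.0683]
eef_rot: [-3.141, 0.058, 0.004]
ft_force: [-5.1, 0.2, -2.0]
grip_width: 0.0277
finger_force: 20.0
```

>>> arm_command([
  [[0.8,0.001,0,0,0],[0.8,0,0,0,0],[0.8,0,0,0,0]],
])

```text
t: 19.58
eef_pos: [0.5439, -0.024, 0.0682]
eef_rot: [-3.141, 0.058, 0.005]
ft_force: [-7.1, 0.0, -1.7]
grip_width: 0.0281
finger_force: 20.0
```

```bash
python3 p.py t10.png | head -8
```

```text
[-0.12330723  0.00319752] [-7.07348692  0.03789359 -1.71118998]
146 (41, 40, 36) (36, 37, 34) (43, 46, 40) (44, 47, 41) (33, 42, 35)
147 (55, 53, 40) (40, 38, 32) (39, 40, 36) (39, 38, 34) (37, 38, 33)
148 (114, 108, 71) (79, 68, 44) (56, 53, 37) (56, 49, 37) (44, 41, 33)
149 (178, 166, 107) (141, 123, 76) (118, 115, 71) (118, 97, 61) (90, 77, 48)
150 (211, 197, 123) (193, 171, 105) (182, 176, 109) (182, 149, 91) (153, 131, 82)
151 (219, 203, 125) (215, 191, 118) (212, 204, 127) (212, 174, 106) (198, 171, 104)
152 (220, 205, 126) (219, 196, 120) (219, 210, 130) (219, 178, 109) (216, 187, 116)
```

The stop is clearly felt: 7 N against about 2 N of sliding friction, with no red visible. Ease off a little and let go.

>>> arm_command([
  [[0.8,-0.0005,0,0,0],[0.8,-0.0005,0,0,0],[0.8,0,0,0,0]],
])

```text
t: 19.88
eef_pos: [0.5439, -0.0241, 0.0686]
eef_rot: [-3.141, 0.058, 0.001]
ft_force: [-4.6, 1.9, -3.0]
grip_width: 0.0279
finger_force: 20.0
```

>>> arm_command([
  [[0.65,0,0,0,0],[0.6,0,0,0,0],[0.5,0,0,0,0],[0.4,0,0,0,0],[0.3,0,0,0,0],[0.3,0,0,0,0],[0.3,0,0,0,0],[0.3,0,0,0,0]],
])

```text
t: 20.55
eef_pos: [0.5443, -0.0242, 0.0687]
eef_rot: [3.141, -0.058, 0.0]
ft_force: [0.3, -0.2, -0.6]
grip_width: 0.0611
finger_force: 0.0
```

>>> arm_command([
  [[0.3,0,0,-0.003,0],[0.3,0,0,-0.008,0],[0.3,0,0,-0.015,0],[0.3,0,0,-0.02,0],[0.3,0,0,-0.02,0],[0.3,-0.01,0,-0.015,0],[0.3,-0.015,0,-0.01,0],[0.3,-0.015,0,-0.005,0],[0.3,-0.005,0,0,0],[0.3,0,0,0,0]],
])

```text
t: 21.38
eef_pos: [0.4988, -0.0225, 0.1654]
eef_rot: [3.141, -0.059, 0.002]
ft_force: [-0.3, -1.1, -0.1]
grip_width: 0.0617
finger_force: 0.0
```

```bash
python3 p.py t11.png | head -9; python3 - <<'E'
from h import *
a=cv2.imread('pics/t11.png');b=shot('scene','s11.png')
A=cv2.resize(a[130:235,270:345],(400,560),interpolation=2);B=cv2.resize(b['frame'][180:300,290:410,::-1],(400,400),interpolation=2);B=np.vstack([B,np.zeros((160,400,3),np.uint8)])
cv2.imwrite('pics/m11.png',np.hstack([A,B]))
E
```

```text
[-0.16846084  0.00309575] [-0.34343275 -1.07517674 -0.11806267]
146 (40, 37, 32) (43, 44, 41) (45, 50, 43) (48, 50, 45) (34, 45, 36)
147 (46, 43, 33) (37, 36, 33) (39, 40, 35) (36, 37, 32) (39, 39, 35)
148 (91, 81, 50) (56, 52, 37) (55, 54, 39) (46, 41, 32) (37, 35, 31)
149 (152, 137, 84) (117, 107, 66) (117, 114, 73) (95, 79, 54) (56, 49, 34)
150 (195, 178, 109) (182, 165, 102) (179, 176, 110) (156, 127, 81) (121, 105, 66)
151 (213, 196, 121) (210, 190, 117) (210, 202, 126) (198, 161, 102) (181, 158, 97)
152 (217, 201, 123) (217, 194, 118) (216, 207, 129) (215, 174, 107) (210, 184, 113)
153 (217, 200, 123) (218, 196, 121) (217, 207, 129) (218, 176, 109) (217, 189, 117)
```

View pics/m11.png

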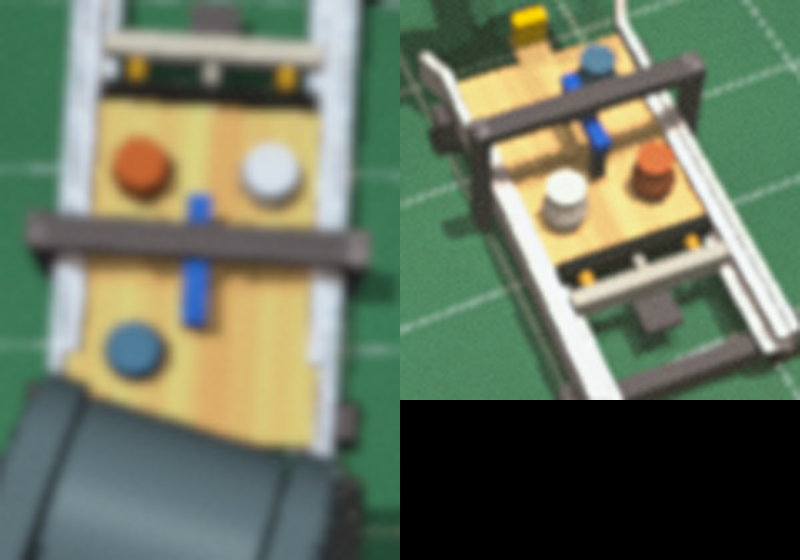

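The tray edge (200,98) is flush with the black stop and no red shows. All three pots stand at (140,167), (270,172) and (135,350), and the gripper is clear.

```bash
python3 -c "
from cell import env
print(env.job_done())"
```

```text
the job is handed in; nothing more can be done
None
```

The tray is home against the back stop with the plunger fully pressed (stop felt at about 7 N), all three pots are standing, the jar and bowl were left alone, and the job is handed in at about 21 s.

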